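# Make up a levelling pack to the height gauge and lock it

## Task

Make up a levelling pack for a racking foot: slide plates from the decks into the well, one on another and lying flat, choosing them so that the top of the pack comes between the two prongs of the height gauge, and then stop, leaving the spare plates lying on the decks and the gauge as it is set. Then take the mallet and drive the sprung peg fully down with its head to lock the pack. Stand the mallet back on the bench, head down and handle level, and leave everything else on the bench undisturbed.

Things in the scene. Friction and masses are not known exactly. Their poses are not given: they have to be found in the camera images.
- rig: The fixed packing rig: a grey deck to each side of an open well. Origin at bench height under the well's centre; x across the rig (away from the robot at yaw 0), y along the decks, z up. Near side (x -117 to -67, y +-30 mm): height gauge, column 92 mm high. Far side, centred at x 92, y 50 mm: grey peg block, 44 x 48 mm, 62 mm high.
- well_floor (a point): Centre of the well's floor, 6 mm above the bench and 30 mm below the decks. The well is 104 mm long (rig y) and 100 mm wide (rig x), open to both decks. Four steel guide posts 54 mm high bound its sides: inner faces at x +-50 mm, at y +-32 to +-48 mm. From the posts flared lead-ins, up to 50 mm high, run 26 mm onto the decks, opening to x +-70 mm.
- deck_left (a point): Middle of the edge where the +y deck meets the well (rig x 0, y 52 mm), on the deck's top, 36 mm above the bench. The flat deck runs from here to rig y 335 mm, 140 mm wide.
- deck_right (a point): The same for the -y deck: edge at rig y -52 mm, deck running to y -335 mm.
- gauge_mark (a point): Middle of the gap between the tips of the gauge's two brass prongs, which point from the gauge column at the well (rig x -52 mm, y 0). The prongs are 14 mm apart (7 mm above and below this point). The gauge is already set, differently each time: this point stands 25 to 47 mm above the well floor. It slides if pushed hard; leave it as set.
- peg_top (a point): Centre of the top of the sprung steel peg (head 23 mm across) on the peg block; rig x 92, y 50 mm, 80 mm above the bench when up. It is driven straight down 14 mm, taking 6 N at first and 9 N at the bottom, and a friction catch holds it where it is left.
- peg (a joint): How far the peg has been driven down, m: 0 up, 0.014 fully down. As it goes down a thin steel keeper tongue (underside 56 mm above the bench, 14 mm wide, at rig y 34 mm) slides out 28 mm from the block over the well.
- plate_thin_front: A loose thin bare aluminium plate, 92 mm (its x) by 90 mm (its y) and 9 mm thick, 0.2 kg, too wide to be gripped across, smooth and lightly oiled (slides easily). Origin at the centre of its underside. It starts flat on one of the decks, in the place next to the well (about 131 mm from the well centre); which deck varies. Its x runs roughly across the deck.
- plate_thin_front_top (a point): Centre of the top face of plate_thin_front.
- plate_thick_front: A loose thick bare aluminium plate, 92 mm (its x) by 90 mm (its y) and 18 mm thick, 0.4 kg, too wide to be gripped across, smooth and lightly oiled (slides easily). Origin at the centre of its underside. It starts flat on one of the decks, in the place next to the well (about 131 mm from the well centre); which deck varies. Its x runs roughly across the deck.
- plate_thick_front_top (a point): Centre of the top face of plate_thick_front.
- plate_thin_rear: A loose thin bare aluminium plate, 92 mm (its x) by 90 mm (its y) and 9 mm thick, 0.2 kg, too wide to be gripped across, smooth and lightly oiled (slides easily). Origin at the centre of its underside. It starts flat on one of the decks, in the place behind another plate, farther from the well (about 274 mm from the well centre); which deck varies. Its x runs roughly across the deck.
- plate_thin_rear_top (a point): Centre of the top face of plate_thin_rear.
- plate_thick_rear: A loose thick bare aluminium plate, 92 mm (its x) by 90 mm (its y) and 18 mm thick, 0.4 kg, too wide to be gripped across, smooth and lightly oiled (slides easily). Origin at the centre of its underside. It starts flat on one of the decks, in the place behind another plate, farther from the well (about 274 mm from the well centre); which deck varies. Its x runs roughly across the deck.
- plate_thick_rear_top (a point): Centre of the top face of plate_thick_rear.
- mallet: A mallet, 0.3 kg, standing on the bench on one face of its black rubber head, with its wooden handle level. Head: upright cylinder 44 mm across, 64 mm high; origin at the centre of the underside (the striking face). The handle runs from the head along the body's -x to 140 mm from the head's axis; it is 16 mm wide and 24 mm high, its centre line 32 mm above the origin.
- mallet_grip (a point): Point on the handle's centre line 46 mm from the head's axis and 32 mm above the striking face, near the centre of mass.
- carton_small: Bystander: small cardboard carton 50 x 75 x 40 mm; origin under its middle. On the bench, to be left alone.
- tape_roll: Bystander: tape roll lying flat, 56 mm across, 24 mm high; origin under its middle. On the bench, to be left alone.
- washer_jar: Bystander: washer jar 52 mm across, 70 mm high; origin under its middle. On the bench, to be left alone.
- carton_flat: Bystander: flat paper carton 70 x 110 x 35 mm; origin under its middle. On the bench, to be left alone.
- oil_can: Bystander: can 48 mm across, 110 mm high; origin under its middle. On the bench, to be left alone.
- wrench: Bystander: wrench 150 mm long, lying flat; origin under its body. On the bench, to be left alone.
- anchor_bolt: Bystander: bolt standing on its 34 mm head, 50 mm high; origin under its middle. On the bench, to be left alone.
There are look-alikes about, which are no part of the job. What is shaped like the plate_thick_front but pink is not meant.

How it is judged:
By the outcome, as a careful person would: the job done as asked, in the order asked, and still so for the second after the job is handed in, with the robot touching nothing.
It also fails if it takes over 72 s, if anything falls off the work surface, if the arm or the gripper's body presses on something with over 40 N, if the wrist force passes 120 N, or if a joint passes its speed limit or range.

## Robot

A 6-joint arm with a two-finger parallel gripper is mounted at the origin on the work surface. World frame = base frame: x ahead of the robot, y to its left, z up, the work surface at z = 0. Lengths are in m, angles in rad, forces in N, time in s.
With the tool pointing down it reaches from about 0.275 to 0.75 m from the base axis. Payload 10.2 kg.
Tool frame: the origin (TCP) lies on the mounting face of the last link; the fingertips stand 173 mm ahead of it and the grasp point (between the pads) lies 155 mm ahead of it; z points along the fingers, y is the direction in which the jaws open and shut (so a half turn about z gives the same grasp; the last joint's range is limited). The gripper opens to 85 mm and grips with 20 to 120 N. Pads are 22 mm wide; open, the fingers measure 114 mm over their backs; the gripper's body (76 mm by 85 mm) begins 54 mm behind the grasp point. The pads swing forward as they close: fully open they stand 13 mm farther back than shut.
Start: joints at [-1.333, 0.313, 1.498, -0, 1.331, -0.223], TCP at [0.233, -0.47, 0.405] pointing down, gripper open.
Joint ranges: [-2.94, 2.94], [-0.97, 2.17], [0.19, 2.56], [-1.23, 4.37], [0.02, 3.11], [-2.88, 2.88]. Speed limits (rad/s): [2.39, 2.39, 3.01, 3.14, 3.14, 3.14].

## Interface

Orientations are given as a 3x3 rotation matrix whose columns are the frame's x, y, z axes.
In Python, from workcell import arm, imaging gives the robot as it stands. The module is installed in compiled form; this text tells all that it offers.
- The arm moves only by the shell command python3 -m creep 'ROWS' [OPENING]. ROWS is JSON, a list of rows, each a list of 2 entries, a list of its own where there are three numbers: the shift along the tool's x, y, z in m, then the turn, a rotation vector about the tool's x, y, z in rad. In form: [[[x, y, z], [ax, ay, az]], ...]. A call has 1 to 10 rows; each row is the pose to reach, as a shift and turn from the pose commanded when the call began, along the tool's axes at that moment; what a row does not reach only later rows make up. A row lasts 1/12 s, in which the tool goes at most 41.7 mm and 7.16 degrees, less where a joint would pass 70% of its speed; a pose out of reach is approached as far as the arm can. A call with a gripper value outside its range is refused whole. OPENING is the gripper command: -1 is shut, 1 is fully open, values between are in proportion, set as the call begins (- or left out, the last holds). The fingers move at their own pace and stop on an object; the grip force is fixed at half the most. Time passes only in rows, so rows that repeat a pose let the fingers close. It gives the time, the measured TCP pose, the force and the opening at its end, in the units of the state.
- arm.sense(): the state, without advancing time (a new reading comes with each control period).
- imaging.grab_frame(name): name is "scene" or "top" or "wrist"; returns the picture (480x640x3 uint8, red, green, blue); there is no depth.
- imaging.camera_model(name): a dict with "fx", "fy", "cx", "cy" (pixels), "k1" (the pictures are not rectified: a ray, as slopes to the right and down, at radius r is drawn at 1 + k1 r^2 times it, then the intrinsics apply), "extrinsics" (4x4, takes a point from world to camera coordinates). Camera axes: x right, y down, z forward; pixel columns grow to the right and rows downward; lengths in m; the calibration is good to about 2 mm. A picture is of the moment at which its call begins: read the wrist's pose just before it. camera_model takes no time and is no camera call; for the wrist camera it gives the pose at the moment of the call.
- arm.job_done(): hands the job in, once; it reports no verdict.
The state is a dict: "time": time; "joints": joint angles; "qd": joint speeds; "joint_efforts": joint torques, N m; "tool_pos": TCP position; "ee_rot": TCP orientation; "force": force on the tool from outside, world axes, zero at the start; "ft_torque": the same for the moment, N m; "width": finger opening in m.
Only numpy, scipy, OpenCV 4.12 (cv2) and the standard library are available. Lean on these libraries where they do the work, as an engineer would, in place of code of your own. Each camera call takes 0.05 s, during which the arm holds its last target. There are 200 camera calls.

## Working session

There is one attempt and no reset: what is moved stays moved. The work goes in short steps, Python scripts to look and compute and a shell command to move; the robot and the scene stay as the last step left them, time stands still between calls to the robot, and variables do not carry over. Pictures are saved under pics/ and viewed, about 8 in all and at most 12, crops included, and the job is handed in when it is done.

```bash
mkdir -p pics
cat > h.py <<'E'
import numpy as np, cv2
from workcell import arm, imaging
def grab(n,f):
    m=imaging.camera_model(n); im=imaging.grab_frame(n)
    np.savez('pics/'+f+'.npz',im=im,E=m['extrinsics'],p=[m[k] for k in('fx','fy','cx','cy','k1')])
    cv2.imwrite('pics/'+f+'.png',im[:,:,::-1]); return im
def load(f):
    d=np.load('pics/'+f+'.npz'); return d['im'],np.array(d['E']),d['p']
def K(p): return np.array([[p[0],0,p[2]],[0,p[1],p[3]],[0,0,1.]]),np.array([p[4],0,0,0,0])
def ray(f,uv):
    _,E,p=load(f);k,d=K(p)
    n=cv2.undistortPoints(np.array([[uv]],float),k,d)[0,0]
    R=E[:3,:3];return -R.T@E[:3,3],R.T@np.array([n[0],n[1],1])
def onz(f,uv,z):
    c,r=ray(f,uv);return c+r*(z-c[2])/r[2]
def tri(obs):
    A=np.zeros((3,3));b=np.zeros(3);L=[]
    for f,uv in obs:
        c,r=ray(f,uv);r=r/np.linalg.norm(r);M=np.eye(3)-np.outer(r,r);A+=M;b+=M@c;L.append((c,r))
    x=np.linalg.solve(A,b);return x,[np.linalg.norm(np.cross(x-c,r)) for c,r in L]
def proj(f,X):
    _,E,p=load(f);k,d=K(p)
    return cv2.projectPoints(np.array(X,float).reshape(-1,3),cv2.Rodrigues(E[:3,:3])[0],E[:3,3],k,d)[0][:,0]
E
python3 -c "
from h import *
for n in('scene','top'):
    grab(n,n+'0');_,E,p=load(n+'0');print(n,-E[:3,:3].T@E[:3,3],E[2,:3],p)
print(arm.sense())
grab('wrist','w0')
"
```

```text
scene [0.77299239 0.54838241 0.91887402] [-0.24957278 -0.46933467 -0.84701735] [ 4.95100194e+02  4.95100194e+02  3.24807384e+02  2.38568105e+02
 -1.10874678e-01]
top [0.42192682 0.07226274 1.09147835] [ 0.12399707  0.00102644 -0.99228205] [4.68796371e+02 4.68796371e+02 3.15344812e+02 2.40989201e+02
 8.24364468e-03]
{'time': 0.1, 'joints': array([-1.33339973e+00,  3.13430117e-01,  1.49833341e+00, -3.16917639e-05,
        1.33100645e+00, -2.23401066e-01]), 'qd': array([ 0.00078283, -0.00166093, -0.00191126,  0.00041661,  0.00095684,
       -0.00146197]), 'joint_efforts': array([ 1.66961105e-03, -4.12902761e+01, -2.60139906e+01, -1.95432940e-04,
        3.08103961e-03, -5.28352828e-06]), 'tool_pos': array([ 0.23342905, -0.47022697,  0.40418415]), 'ee_rot': array([[ 8.95694772e-01,  4.44669294e-01, -3.06796894e-04],
       [ 4.44669340e-01, -8.95694080e-01,  1.13706625e-03],
       [ 2.30822284e-04, -1.15488747e-03, -9.99999306e-01]]), 'force': array([-0.83597933,  0.15550806, -0.24836654]), 'ft_torque': array([0.04603614, 0.01031953, 0.063849  ]), 'width': 0.0851997907825486}
```

View pics/top0.png

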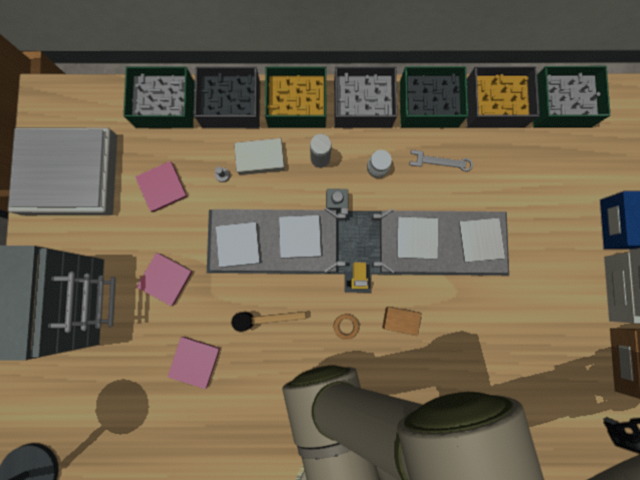

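View pics/scene0.png

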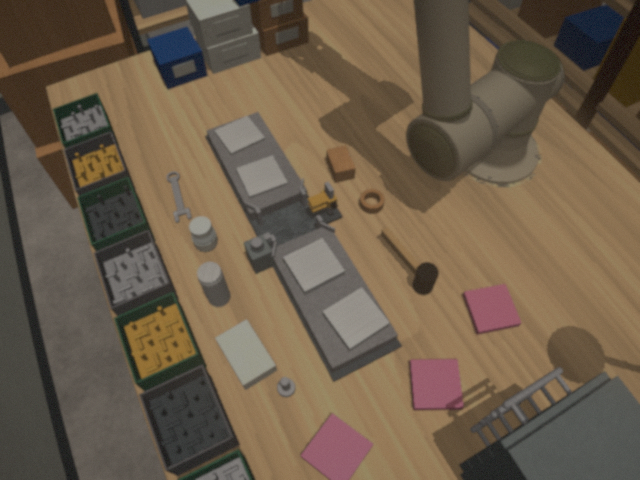

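The top view has the rig at about (360,240) with yaw near 0. Its decks run left/right, with two plates on each. The mallet head is at (242,321), its handle pointing right. The gauge is on the near side at (360,275) and the peg block on the far side at (337,200). Next I'll enlarge the views.

```bash
python3 -c "
from h import *
im=load('top0')[0][190:300,200:516,::-1]
a=cv2.resize(im,None,fx=2.5,fy=2.5,interpolation=cv2.INTER_CUBIC)
im=load('top0')[0][300:345,220:320,::-1]
b=cv2.resize(im,None,fx=4,fy=4,interpolation=cv2.INTER_CUBIC)
c=np.zeros((a.shape[0]+b.shape[0],a.shape[1],3),np.uint8);c[:a.shape[0]]=a;c[a.shape[0]:,:b.shape[1]]=b
im=load('scene0')[0][175:230,295:350,::-1]
d=cv2.resize(im,(180,180),interpolation=cv2.INTER_CUBIC);c[a.shape[0]:,500:680]=d
cv2.imwrite('pics/A.png',cv2.convertScaleAbs(c,alpha=1.5));print(c.shape)
im=load('scene0')[0][105:380,205:400,::-1]
e=cv2.resize(cv2.rotate(im,cv2.ROTATE_90_COUNTERCLOCKWISE),None,fx=2.9,fy=2.9,interpolation=cv2.INTER_CUBIC)
cv2.imwrite('pics/B.png',cv2.convertScaleAbs(e,alpha=1.5));print(e.shape)
"
```

```text
(455, 790, 3)
(566, 798, 3)
```

View pics/A.png

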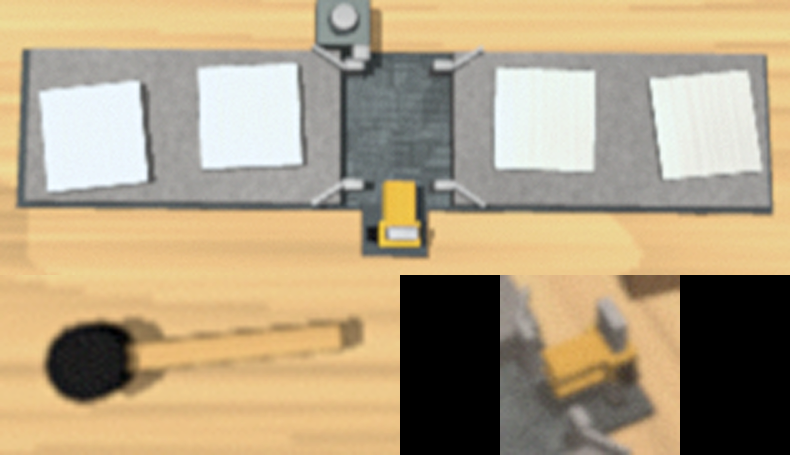

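View pics/B.png

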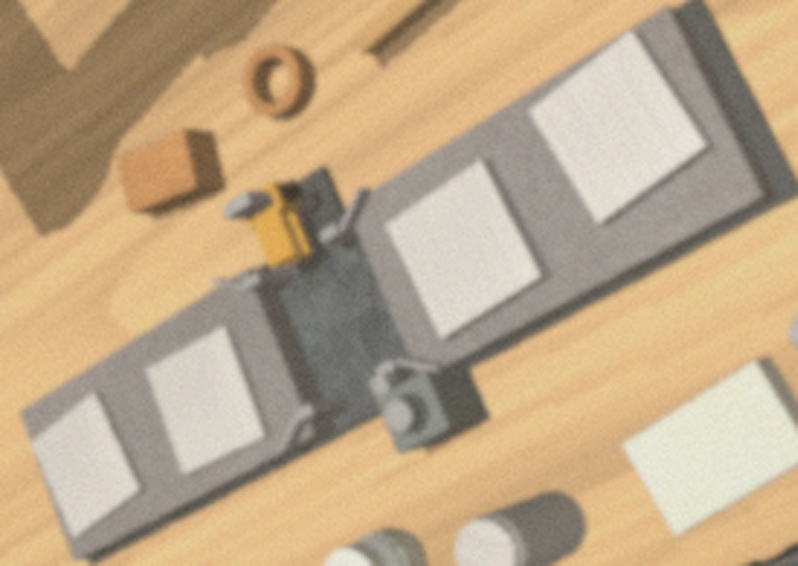

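Crop A (2.5x, origin (200,190)) shows deck corners at about (25,50), (767,55), (768,206) and (20,203), and the well edges at x=343 and 453. Plate thickness can't be told at this scale, so I'll locate the rig and go in with the wrist camera.

```bash
python3 -c "
from h import *
A=lambda u,v:(u/2.5+200,v/2.5+190)
P=[onz('top0',A(*q),.036) for q in((25,50),(767,55),(768,206),(20,203))]
for p in P: print(p.round(4))
c=sum(P)/4; d=(P[0]+P[3]-P[1]-P[2]);yaw=np.arctan2(-d[0],d[1]);print('c',c,'yaw',yaw, np.linalg.norm(d)/2)
for n,q in dict(LF=[(198,68),(298,64),(302,165),(202,170)],LR=[(39,91),(140,81),(149,182),(48,191)],RF=[(495,68),(595,70),(594,171),(494,169)],RR=[(650,79),(748,71),(762,172),(664,180)]).items():
  X=[onz('top0',A(*k),.05) for k in q];print(n,(sum(X)/4).round(4),[round(np.linalg.norm(X[i]-X[i-1]),4) for i in range(4)])
B=lambda u,v:(u/4+220,(v-275)/4+300)
print('head',onz('top0',B(85,362),.064),'handle end',onz('top0',B(345,333),.044),onz('top0',B(135,353),.044))
s=arm.sense();m=imaging.camera_model('wrist');E=m['extrinsics'];C=-E[:3,:3].T@E[:3,3];R=s['ee_rot']
print('cam in tool',R.T@(C-s['tool_pos']),(R.T@E[:3,:3].T).round(3),m)
"
```

```text
[0.6251 0.3144 0.036 ]
[ 0.6208 -0.3636  0.036 ]
[ 0.483  -0.3576  0.036 ]
[0.4851 0.3149 0.036 ]
c [ 0.55351458 -0.02300107  0.036     ] yaw -0.004732867299445067 0.6752355422396068
LF [0.562  0.1077 0.05  ] [np.float64(0.0923), np.float64(0.0902), np.float64(0.0915), np.float64(0.0893)]
LR [0.5443 0.2472 0.05  ] [np.float64(0.0906), np.float64(0.0911), np.float64(0.0916), np.float64(0.09)]
RF [ 0.5597 -0.1561  0.05  ] [np.float64(0.0913), np.float64(0.0899), np.float64(0.0913), np.float64(0.089)]
RR [ 0.5544 -0.3002  0.05  ] [np.float64(0.0915), np.float64(0.0885), np.float64(0.0915), np.float64(0.0876)]
head [0.37427956 0.23334483 0.064     ] handle end [0.38922586 0.09329461 0.044     ] [0.37825694 0.209025   0.044     ]
cam in tool [0.08412222 0.0002404  0.03005594] [[ 0.001 -0.945 -0.327]
 [ 1.     0.001 -0.   ]
 [ 0.    -0.327  0.945]] {'fx': 351.0531373598892, 'fy': 351.0531373598892, 'cx': 321.92599602693065, 'cy': 236.68368847526406, 'k1': -0.05131795193904996, 'extrinsics': array([[ 0.44532945, -0.89536579, -0.00133527, -0.52476613],
       [-0.84612676, -0.42132617,  0.32642573, -0.04324225],
       [-0.29283302, -0.14423718, -0.94522191,  0.38172969],
       [ 0.        ,  0.        ,  0.        ,  1.        ]])}
```

```bash
python3 -m creep '[[[0.3,-0.135,0.02],[0,0,0.461]],[[0.3,-0.135,0.02],[0,0,0.461]],[[0.3,-0.135,0.02],[0,0,0.461]],[[0.3,-0.135,0.02],[0,0,0.461]],[[0.3,-0.135,0.02],[0,0,0.461]],[[0.3,-0.135,0.02],[0,0,0.461]],[[0.3,-0.135,0.02],[0,0,0.461]],[[0.3,-0.135,0.02],[0,0,0.461]],[[0.3,-0.135,0.02],[0,0,0.461]],[[0.3,-0.135,0.02],[0,0,0.461]]]' -1
```

```text
time: 0.98
tool_pos: [0.4431, -0.2141, 0.3843]
ee_rot: [[1.0, 0.004, -0.001], [0.004, -1.0, 0.001], [-0.001, -0.001, -1.0]]
force: [-0.5, -1.3, 0.1]
width: 0.0002
```

```bash
python3 -m creep '[[[0.157,-0.191,0.024],[0,0,0]],[[0.157,-0.191,0.024],[0,0,0]],[[0.157,-0.191,0.024],[0,0,0]],[[0.157,-0.191,0.024],[0,0,0]],[[0.157,-0.191,0.024],[0,0,0]],[[0.157,-0.191,0.024],[0,0,0]],[[0.157,-0.191,0.024],[0,0,0]],[[0.157,-0.191,0.024],[0,0,0]],[[0.157,-0.191,0.024],[0,0,0]]]'
python3 -c "
from h import *
grab('wrist','w1');im=load('w1')[0][:,:,::-1]
cv2.imwrite('pics/w1v.png',cv2.resize(cv2.convertScaleAbs(im,alpha=1.4),(800,600),interpolation=cv2.INTER_CUBIC))"
```

```text
time: 1.73
tool_pos: [0.5988, -0.0266, 0.3605]
ee_rot: [[1.0, -0.002, -0.001], [-0.002, -1.0, -0.0], [-0.001, 0.0, -1.0]]
force: [0.5, -0.1, 1.2]
width: -0.0002
```

View pics/w1v.png

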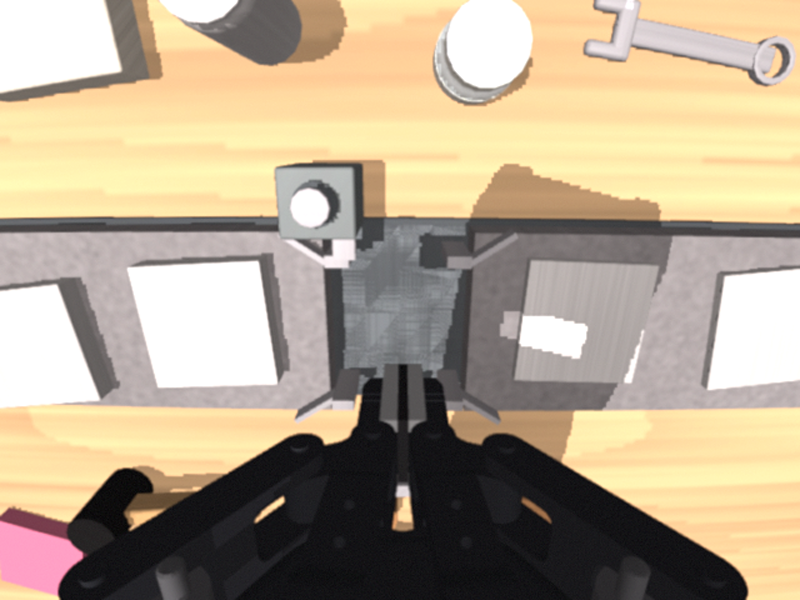

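w1 (800-scale): the LF plate's well-side face is about 9 px wide at (268,320), which suggests thick. LR's is about 16 px at (90,330). RF's is narrow, and RR's is about 12 px at (713,330), further out. The gauge is hidden by the fingers. I'll take a tilted view from the -y side to see the prongs and the right-deck plate edges.

```bash
python3 -c "
from h import *
from scipy.spatial.transform import Rotation as R
s=arm.sense();print(s['joints'].round(3))
print((R.from_rotvec([0,0,-np.pi/2])*R.from_rotvec([0,.873,0])).as_rotvec().round(3))
print((R.from_rotvec([0,0,np.pi/2])*R.from_rotvec([0,.873,0])).as_rotvec().round(3))
"
```

```text
[-0.24   0.51   1.325 -0.     1.306  1.333]
[ 0.682  0.682 -1.461]
[-0.682  0.682  1.461]
```

```bash
python3 -m creep '[[[-0.1,0.318,0],[0,0,-1.2]],[[-0.1,0.318,0],[0,0,-1.2]],[[-0.1,0.318,0],[0,0,-1.2]],[[-0.1,0.318,0],[0,0,-1.2]],[[-0.1,0.318,0],[0,0,-1.2]],[[-0.1,0.318,0],[0,0,-1.2]],[[-0.1,0.318,0],[0,0,-1.2]],[[-0.1,0.318,0],[0,0,-1.2]],[[-0.1,0.318,0],[0,0,-1.2]],[[-0.1,0.318,0],[0,0,-1.2]]]'
python3 -c "
from scipy.spatial.transform import Rotation as R
print((R.from_rotvec([0,0,-.371])*R.from_rotvec([0,.873,0])).as_rotvec().round(3))"
```

```text
time: 2.62
tool_pos: [0.4958, -0.3482, 0.3609]
ee_rot: [[0.374, 0.927, -0.0], [0.927, -0.374, -0.001], [-0.001, 0.0, -1.0]]
force: [0.1, 0.5, 0.1]
width: 0.0001
[ 0.162  0.863 -0.347]
```

```bash
python3 -m creep '[[[0,0,0.155],[0.162,0.863,-0.347]],[[0,0,0.155],[0.162,0.863,-0.347]],[[0,0,0.155],[0.162,0.863,-0.347]],[[0,0,0.155],[0.162,0.863,-0.347]],[[0,0,0.155],[0.162,0.863,-0.347]],[[0,0,0.155],[0.162,0.863,-0.347]],[[0,0,0.155],[0.162,0.863,-0.347]],[[0,0,0.155],[0.162,0.863,-0.347]],[[0,0,0.155],[0.162,0.863,-0.347]]]'
python3 -c "
from h import *
grab('wrist','w2');im=load('w2')[0][:320,40:600,::-1]
cv2.imwrite('pics/w2v.png',cv2.resize(cv2.convertScaleAbs(im,alpha=1.2),(800,457),interpolation=cv2.INTER_CUBIC))"
```

```text
time: 3.37
tool_pos: [0.4977, -0.3446, 0.2057]
ee_rot: [[0.008, 1.0, 0.011], [0.64, -0.014, 0.768], [0.768, 0.0, -0.64]]
force: [-0.3, -0.4, -0.1]
width: 0.0001
```

View pics/w2v.png

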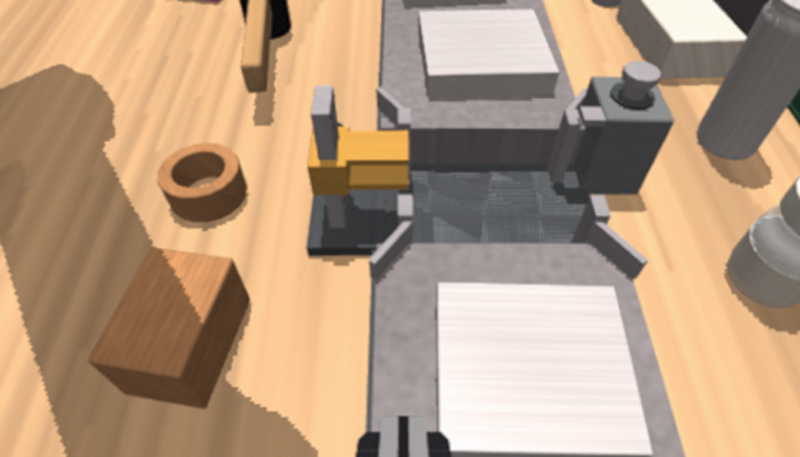

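The tilted view shows LF's thick front face at (490,80). The orange gauge slide is at (360,160) with tips ending at x≈409, and the peg is at (640,75). I'll zoom in on the gauge.

```bash
python3 -c "
from h import *
im=load('w2')[0][80:150,250:340,::-1]
cv2.imwrite('pics/w2g.png',cv2.resize(cv2.convertScaleAbs(im,alpha=1.5),None,fx=8,fy=8,interpolation=cv2.INTER_CUBIC))
for z in range(25,50,2):
  X=[[.5015,-.023,.006+(z+d)/1e3] for d in(-7,7)];p=proj('w2',X);print(z,((p-[250,80])*8).round(0).tolist())
print(((proj('w2',[[.5035,.009,.060],[.5035,-.055,.06],[.5035,-.071,.06]])-[250,80])*8).round())
"
```

```text
25 [[572.0, 456.0], [572.0, 361.0]]
27 [[572.0, 443.0], [572.0, 346.0]]
29 [[572.0, 429.0], [572.0, 332.0]]
31 [[572.0, 416.0], [572.0, 317.0]]
33 [[572.0, 402.0], [572.0, 303.0]]
35 [[572.0, 389.0], [572.0, 288.0]]
37 [[572.0, 375.0], [572.0, 273.0]]
39 [[572.0, 361.0], [572.0, 258.0]]
41 [[572.0, 346.0], [572.0, 242.0]]
43 [[572.0, 332.0], [572.0, 227.0]]
45 [[572.0, 317.0], [572.0, 211.0]]
47 [[572.0, 303.0], [571.0, 195.0]]
49 [[572.0, 288.0], [571.0, 179.0]]
[[586.   7.]
 [596. 408.]
 [599. 525.]]
```

View pics/w2g.png

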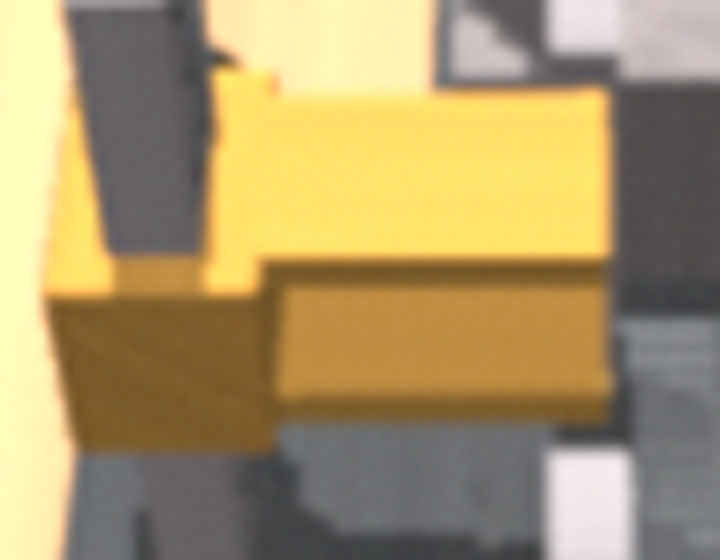

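```bash
python3 -c "
from h import *
from scipy.optimize import least_squares
V=lambda u,v:(40+u*.7,v*.7); G=lambda u,v:(250+u/8,80+v/8)
for n,q in dict(edgeR=(490,243),edgeL=(490,128)).items(): print(n,onz('w2',V(*q),.036).round(4))
print('floorL',onz('w2',V(490,170),.006).round(4))
print('post near-gauge R top',onz('w2',G(635,450),.06).round(4))
A=lambda u,v:(u/2.5+200,v/2.5+190)
print('top edges',[onz('top0',A(u,100),.036).round(4) for u in(343,453)])
print('pegtop w2',onz('w2',V(641,70),.080).round(4),'top',onz('top0',A(343,15),.08).round(4))
for y0 in(-.023,-.026,-.029):
  def f(p):
    w,zm,t,x=p
    X=[[x,y0-w,zm+.007],[x,y0-w,zm-.007],[x,y0-w,zm+.007+t],[x,y0+w,zm+.007+t],[x,y0-w,zm-.007-t]]
    return (proj('w2',X)-[G(*k) for k in((610,285),(610,395),(610,260),(610,92),(610,420))]).ravel()
  r=least_squares(f,[.014,.042,.003,.507],x_scale=[.01]*4);print(y0,r.x.round(4),'above floor',(r.x[1]-.006).round(4),r.fun.round(1))
for n,q in dict(edge=[(437,283),(614,287)]).items(): print([onz('w2',V(*k),.045).round(4) for k in q])
print('LF top near',[onz('w2',V(*k),.054).round(4) for k in((429,74),(556,72))],'base',[onz('w2',V(*k),.036).round(4) for k in((429,97),(555,95))])
"
```

```text
edgeR [ 0.5509 -0.0746  0.036 ]
edgeL [0.5621 0.0294 0.036 ]
floorL [0.5656 0.0223 0.006 ]
post near-gauge R top [ 0.5072 -0.0609  0.06  ]
top edges [array([0.5791, 0.0236, 0.036 ]), array([ 0.5791, -0.0764,  0.036 ])]
pegtop w2 [0.6491 0.0271 0.08  ] top [0.6481 0.0253 0.08  ]
-0.023 [0.0134 0.0522 0.0035 0.5054] above floor 0.0462 [ 0.2  0.3  0.  -0.2  0.2 -0.1 -0.4  0.  -0.  -0.1]
-0.026 [0.0132 0.0546 0.0034 0.5053] above floor 0.0486 [ 0.2  0.2  0.  -0.1  0.2 -0.1 -0.4  0.  -0.  -0.1]
-0.029 [0.013  0.057  0.0033 0.5052] above floor 0.051 [ 0.2  0.1  0.   0.   0.2 -0.1 -0.4  0.  -0.  -0.1]
[array([ 0.5185, -0.1096,  0.045 ]), array([ 0.6102, -0.113 ,  0.045 ])]
LF top near [array([0.5211, 0.0644, 0.054 ]), array([0.61  , 0.0674, 0.054 ])] base [array([0.5219, 0.0653, 0.036 ]), array([0.6139, 0.0681, 0.036 ])]
```

Measurements agree that the rig centre is (0.557, -0.0235) with yaw≈0. The peg, post and gauge tip each give x0=0.557, and the edges and peg give y0≈-0.023. The gauge mark is about 46 mm above the floor, so the pack should be 45 mm (thick + thin + thick). LF is thick (its 18 mm side is consistent), so RF is thin. The order is LF, RF, then the thick rear plate.

```bash
python3 -m creep '[[[0.154,0.059,-0.05],[0,-0.876,0]],[[0.154,0.059,-0.05],[0,-0.876,0]],[[0.154,0.059,-0.05],[0,-0.876,0]],[[0.154,0.059,-0.05],[0,-0.876,0]],[[0.154,0.059,-0.05],[0,-0.876,0]],[[0.154,0.059,-0.05],[0,-0.876,0]],[[0.154,0.059,-0.05],[0,-0.876,0]],[[0.154,0.059,-0.05],[0,-0.876,0]]]' 0.18
```

```text
time: 4.08
tool_pos: [0.5583, -0.2827, 0.3571]
ee_rot: [[0.011, 1.0, 0.002], [1.0, -0.011, -0.01], [-0.01, 0.002, -1.0]]
force: [-0.0, 1.6, -0.5]
width: 0.0503
```

```bash
python3 -m creep '[[[0.4,-0.002,0.05],[0,0.01,0]],[[0.4,-0.002,0.05],[0,0.01,0]],[[0.4,-0.002,0.05],[0,0.01,0]],[[0.4,-0.002,0.05],[0,0.01,0]],[[0.4,-0.002,0.05],[0,0.01,0]],[[0.4,-0.002,0.05],[0,0.01,0]],[[0.4,-0.002,0.05],[0,0.01,0]],[[0.4,-0.002,0.05],[0,0.01,0]],[[0.4,-0.002,0.05],[0,0.01,0]],[[0.4,-0.002,0.05],[0,0.01,0]]]'
```

```text
time: 4.92
tool_pos: [0.5607, 0.1194, 0.3046]
ee_rot: [[0.012, 1.0, -0.001], [1.0, -0.012, 0.01], [0.01, -0.001, -1.0]]
force: [-0.2, -0.2, -0.3]
width: 0.0502
```

```bash
python3 -m creep '[[[0.04,-0.002,0],[0,0,0]],[[0.057,-0.002,0.01],[0,0,0]],[[0.057,-0.002,0.045],[0,0,0]],[[0.057,-0.002,0.075],[0,0,0]],[[0.057,-0.002,0.088],[0,0,0]],[[0.057,-0.002,0.09],[0,0,0]],[[0.057,-0.002,0.09],[0,0,0]]]'
```

```text
time: 5.5
tool_pos: [0.5602, 0.1739, 0.2151]
ee_rot: [[0.013, 1.0, -0.001], [1.0, -0.013, 0.008], [0.008, -0.002, -1.0]]
force: [-0.9, 0.1, -0.4]
width: 0.0503
```

```bash
python3 -c "
from h import *
grab('wrist','w3');im=load('w3')[0][:,:,::-1]
s=arm.sense();print(s['tool_pos'],s['ee_rot'][:,2],s['force'])
cv2.imwrite('pics/w3v.png',cv2.convertScaleAbs(im,alpha=1.2))"
```

```text
[0.56043075 0.17400909 0.21613235] [ 6.64070896e-04  8.37741560e-03 -9.99964688e-01] [ 0.91074838 -0.44666742 -0.47184623]
```

View pics/w3v.png

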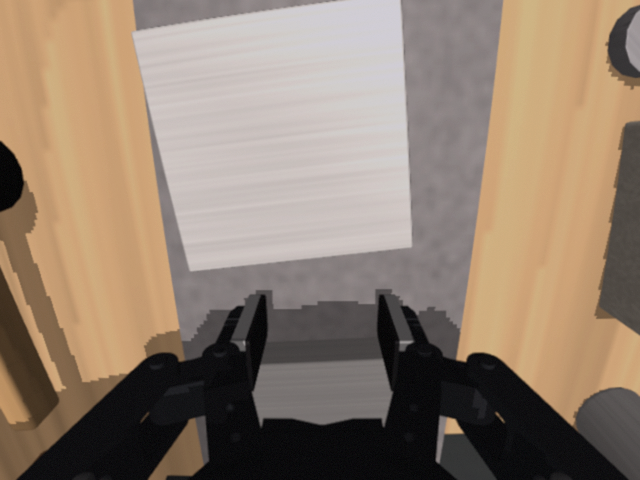

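The fingers straddle the gap behind LF (near edge at v≈360). LR's near edge runs (190,271)–(411,247), and its known 92 mm length gives the height.

```bash
python3 -c "
from h import *
for z in(.045,.054):
  a,b,c=[onz('w3',q,z) for q in((190,271),(411,247),(134,32))];print(z,np.linalg.norm(a-b),np.linalg.norm(a-c),a,b,c)
print(onz('w3',(250,360),.054))"
python3 -m creep '[[[0,0,0.002],[0,0,0]],[[0,0,0.004],[0,0,0]],[[0,0,0.005],[0,0,0]],[[0,0,0.006],[0,0,0]],[[0,0,0.006],[0,0,0]]]'
```

```text
0.045 0.09702061429101565 0.09521651431838851 [0.50195379 0.19561782 0.045     ] [0.59844031 0.20578395 0.045     ] [0.49283776 0.29039695 0.045     ]
0.054 0.09081600553831763 0.08912728037095954 [0.50574251 0.19961616 0.054     ] [0.59605859 0.20913215 0.054     ] [0.49720947 0.28833402 0.054     ]
[0.52705767 0.15532926 0.054     ]
time: 5.97
tool_pos: [0.56, 0.1745, 0.2093]
ee_rot: [[0.011, 1.0, 0.0], [1.0, -0.011, 0.007], [0.007, 0.0, -1.0]]
force: [0.3, 0.3, 0.2]
width: 0.0507
```

LR is thick, so the pack is LF (thick), RF (thin), LR (thick), with RR (thin) as the spare. I'll touch down for the tip height.

```bash
python3 -m creep '[[[0,0,0.001],[0,0,0]],[[0,0,0.002],[0,0,0]],[[0,0,0.002],[0,0,0]]]'; python3 -m creep '[[[0,0,0.001],[0,0,0]],[[0,0,0.002],[0,0,0]],[[0,0,0.002],[0,0,0]]]'
```

```text
time: 6.22
tool_pos: [0.56, 0.1746, 0.207]
ee_rot: [[0.012, 1.0, -0.0], [1.0, -0.012, 0.007], [0.007, -0.0, -1.0]]
force: [0.3, 0.2, -0.1]
width: 0.0504
time: 6.47
tool_pos: [0.5601, 0.1746, 0.2063]
ee_rot: [[0.011, 1.0, 0.0], [1.0, -0.011, 0.007], [0.007, 0.0, -1.0]]
force: [-4.2, -1.0, 11.5]
width: 0.0503
```

```bash
python3 -m creep '[[[0,-0.001,-0.005],[0,0,0]],[[-0.008,-0.002,-0.005],[0,0,0]],[[-0.016,-0.002,-0.005],[0,0,0]],[[-0.025,-0.002,-0.005],[0,0,0]],[[-0.034,-0.002,-0.005],[0,0,0]],[[-0.043,-0.002,-0.005],[0,0,0]],[[-0.052,-0.002,-0.005],[0,0,0]],[[-0.061,-0.002,-0.005],[0,0,0]],[[-0.07,-0.002,-0.005],[0,0,0]],[[-0.079,-0.002,-0.005],[0,0,0]]]'
```

```text
time: 7.3
tool_pos: [0.5571, 0.0946, 0.2096]
ee_rot: [[0.012, 1.0, -0.0], [1.0, -0.012, 0.007], [0.007, -0.0, -1.0]]
force: [-0.0, 2.0, 1.2]
width: 0.0503
```

```bash
python3 -m creep '[[[-0.008,0,0],[0,0,0]],[[-0.016,0,0],[0,0,0]],[[-0.023,0,0],[0,0,0]],[[-0.03,0,0],[0,0,0]],[[-0.036,0,0],[0,0,0]],[[-0.042,0,0],[0,0,0]],[[-0.048,0,0],[0,0,0]],[[-0.053,0,0],[0,0,0]],[[-0.058,0,0],[0,0,0]],[[-0.062,0,0],[0,0,0]]]'
```

```text
time: 8.13
tool_pos: [0.5564, 0.033, 0.2091]
ee_rot: [[0.011, 1.0, 0.0], [1.0, -0.011, 0.007], [0.007, -0.0, -1.0]]
force: [-0.1, 1.0, 0.2]
width: 0.0503
```

```bash
python3 -m creep '[[[0.006,0,0],[0,0,0]],[[0.008,0,-0.03],[0,0,0]],[[0.008,0,-0.07],[0,0,0]],[[-0.03,0,-0.09],[0,0,0]],[[-0.07,0,-0.09],[0,0,0]],[[-0.11,0,-0.09],[0,0,0]],[[-0.15,0,-0.09],[0,0,0]],[[-0.155,0,-0.09],[0,0,0]],[[-0.155,0,-0.09],[0,0,0]]]'
python3 -c "
from h import *
grab('wrist','w4');im=load('w4')[0][:,:,::-1]
cv2.imwrite('pics/w4v.png',cv2.convertScaleAbs(im,alpha=1.2))"
```

```text
time: 8.88
tool_pos: [0.5545, -0.1238, 0.2979]
ee_rot: [[0.015, 1.0, 0.0], [1.0, -0.015, 0.007], [0.007, -0.0, -1.0]]
force: [0.5, 0.4, -0.1]
width: 0.0503
```

View pics/w4v.png

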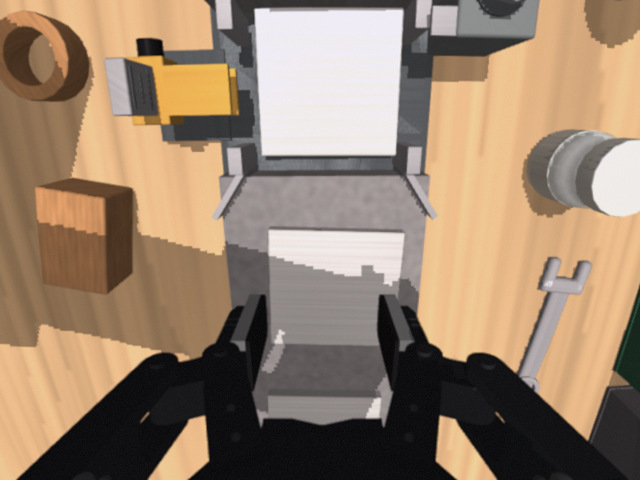

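LF lies flat in the well (u 257–403, v 10–157). RF's rear edge is at v≈345 and RR's front edge at v≈395.

```bash
python3 -c "
from h import *
for q,z in (((268,345),.045),((403,345),.045),((268,230),.045),((403,232),.045),((270,397),.045),((380,391),.045),((257,155),.024),((402,157),.024),((257,12),.024)): print(q,onz('w4',q,z).round(4))"
```

```text
(268, 345) [ 0.5127 -0.2006  0.045 ]
(403, 345) [ 0.6147 -0.2021  0.045 ]
(268, 230) [ 0.5187 -0.1097  0.045 ]
(403, 232) [ 0.609  -0.1123  0.045 ]
(270, 397) [ 0.5109 -0.2506  0.045 ]
(380, 391) [ 0.5993 -0.2457  0.045 ]
(257, 155) [ 0.5109 -0.0624  0.024 ]
(402, 157) [ 0.6103 -0.065   0.024 ]
(257, 12) [0.5165 0.0248 0.024 ]
```

```bash
python3 -m creep '[[[-0.04,0.003,0],[0,0,0]],[[-0.08,0.006,0],[0,0,0]],[[-0.101,0.006,0.01],[0,0,0]],[[-0.101,0.006,0.04],[0,0,0]],[[-0.101,0.006,0.07],[0,0,0]],[[-0.101,0.006,0.084],[0,0,0]],[[-0.101,0.006,0.088],[0,0,0]],[[-0.101,0.006,0.088],[0,0,0]]]'
```

```text
time: 9.6
tool_pos: [0.5599, -0.2209, 0.2087]
ee_rot: [[0.01, 1.0, -0.001], [1.0, -0.01, 0.008], [0.008, -0.001, -1.0]]
force: [0.2, 0.3, 0.4]
width: 0.0502
```

```bash
python3 -m creep '[[[0,0,-0.001],[0,0,0]],[[0.008,0,-0.001],[0,0,0]],[[0.016,-0.001,-0.001],[0,0,0]],[[0.025,-0.001,-0.001],[0,0,0]],[[0.034,-0.002,-0.001],[0,0,0]],[[0.043,-0.002,-0.001],[0,0,0]],[[0.052,-0.002,-0.001],[0,0,0]],[[0.061,-0.002,-0.001],[0,0,0]],[[0.07,-0.002,-0.001],[0,0,0]],[[0.079,-0.002,-0.001],[0,0,0]]]'
```

```text
time: 10.43
tool_pos: [0.5584, -0.1425, 0.2109]
ee_rot: [[0.011, 1.0, -0.0], [1.0, -0.011, 0.007], [0.007, -0.0, -1.0]]
force: [0.1, -1.1, 0.6]
width: 0.0505
```

```bash
python3 -m creep '[[[0.008,0,0],[0,0,0]],[[0.016,0,0],[0,0,0]],[[0.023,0,0],[0,0,0]],[[0.03,0,0],[0,0,0]],[[0.036,0,0],[0,0,0]],[[0.042,0,0],[0,0,0]],[[0.048,0,0],[0,0,0]],[[0.053,0,0],[0,0,0]],[[0.057,0,0],[0,0,0]],[[0.06,0,0],[0,0,0]]]'
```

```text
time: 11.27
tool_pos: [0.5591, -0.083, 0.2113]
ee_rot: [[0.011, 1.0, 0.0], [1.0, -0.011, 0.007], [0.007, -0.0, -1.0]]
force: [-0.9, 0.7, -0.3]
width: 0.0506
```

```bash
python3 -m creep '[[[-0.006,0,0],[0,0,0]],[[-0.01,0,-0.03],[0,0,0]],[[-0.03,0,-0.07],[0,0,0]],[[-0.04,0,-0.09],[0,0,0]],[[-0.04,0,-0.09],[0,0,0]],[[-0.04,0,-0.09],[0,0,0]]]'
python3 -c "
from h import *
grab('wrist','w5');im=load('w5')[0]
g=((im.min(2)>140)*255).astype(np.uint8);g[260:]=0
cs=cv2.findContours(g,cv2.RETR_EXTERNAL,cv2.CHAIN_APPROX_NONE)[0]
for c in sorted(cs,key=cv2.contourArea)[-3:]:
  if cv2.contourArea(c)<3000: continue
  q=cv2.approxPolyDP(c,12,True)[:,0];print(cv2.contourArea(c),q.tolist())
  b=cv2.boxPoints(cv2.minAreaRect(c)) 
  X=[onz('w5',k,.033) for k in b]
  print(np.array(X).round(4).tolist(),[round(np.linalg.norm(X[i]-X[i-1]),4) for i in range(4)])
"
```

```text
time: 11.77
tool_pos: [0.5585, -0.1251, 0.3019]
ee_rot: [[0.013, 1.0, 0.002], [1.0, -0.013, 0.006], [0.006, 0.002, -1.0]]
force: [-0.1, 0.4, -0.2]
width: 0.0505
3607.5 [[639, 140], [590, 155], [591, 207], [638, 199]]
[[0.7352, -0.0526, 0.033], [0.7788, -0.052, 0.033], [0.7933, -0.1056, 0.033], [0.7465, -0.1053, 0.033]] [np.float64(0.0539), np.float64(0.0436), np.float64(0.0555), np.float64(0.0468)]
22607.5 [[249, 8], [255, 168], [388, 168], [394, 10]]
[[0.5083, -0.072, 0.033], [0.5152, 0.0247, 0.033], [0.6055, 0.0236, 0.033], [0.61, -0.0733, 0.033]] [np.float64(0.1017), np.float64(0.097), np.float64(0.0903), np.float64(0.097)]
```

```bash
python3 -c "
from h import *
im=load('w5')[0][0:220,200:450,::-1]
cv2.imwrite('pics/w5v.png',cv2.resize(cv2.convertScaleAbs(im,alpha=.8),None,fx=2.7,fy=2.7,interpolation=cv2.INTER_CUBIC))
for q in((255,168),(388,168),(249,8),(394,10)): print(q,onz('w5',q,.033).round(4),onz('w5',q,.024).round(4))"
```

```text
(255, 168) [ 0.5144 -0.0721  0.033 ] [ 0.5127 -0.0733  0.024 ]
(388, 168) [ 0.6045 -0.0733  0.033 ] [ 0.6062 -0.0745  0.024 ]
(249, 8) [0.517  0.0241 0.033 ] [0.5154 0.0265 0.024 ]
(394, 10) [0.6044 0.022  0.033 ] [0.606  0.0243 0.024 ]
```

View pics/w5v.png

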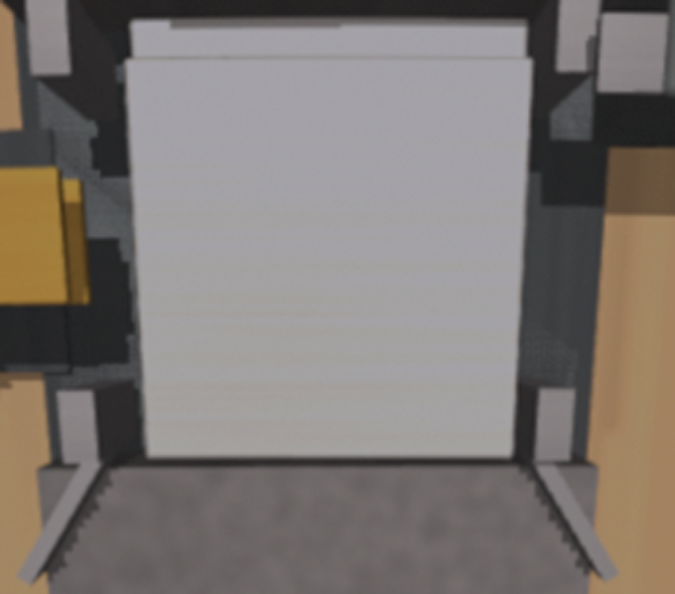

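Both plates lie flat in the well, thin on thick, offset by about 8 mm. Next I go behind LR.

```bash
python3 -m creep '[[[0.4,0,0],[0,0,0]],[[0.4,0,0],[0,0,0]],[[0.4,0,0],[0,0,0]],[[0.4,0,0],[0,0,0]],[[0.4,-0.012,0],[0,0,0]],[[0.4,-0.012,0],[0,0,0]],[[0.4,-0.012,0],[0,0,0]],[[0.4,-0.012,0],[0,0,0]],[[0.4,-0.012,0],[0,0,0]],[[0.4,-0.012,0],[0,0,0]]]'
python3 -m creep '[[[0.035,0,0],[0,0,0]],[[0.046,0,0.01],[0,0,0]],[[0.046,0,0.04],[0,0,0]],[[0.046,0,0.07],[0,0,0]],[[0.046,0,0.087],[0,0,0]],[[0.046,0,0.09],[0,0,0]],[[0.046,0,0.09],[0,0,0]]]'
```

```text
time: 12.65
tool_pos: [0.5499, 0.2799, 0.3021]
ee_rot: [[0.009, 1.0, -0.003], [1.0, -0.009, 0.007], [0.007, -0.003, -1.0]]
force: [0.3, -0.3, 0.2]
width: 0.0502
time: 13.23
tool_pos: [0.5514, 0.3223, 0.2123]
ee_rot: [[0.012, 1.0, -0.004], [1.0, -0.011, 0.006], [0.006, -0.004, -1.0]]
force: [0.2, -0.4, 0.5]
width: 0.0507
```

```bash
python3 -m creep '[[[-0.006,0,0],[0,0,0]],[[-0.013,0,0],[0,0,0]],[[-0.021,0.001,0],[0,0,0]],[[-0.03,0.001,0],[0,0,0]],[[-0.039,0.002,0],[0,0,0]],[[-0.048,0.002,0],[0,0,0]],[[-0.057,0.002,0],[0,0,0]],[[-0.066,0.003,0],[0,0,0]],[[-0.075,0.003,0],[0,0,0]],[[-0.084,0.003,0],[0,0,0]]]'
python3 -m creep '[[[-0.009,0,0],[0,0,0]],[[-0.018,0.001,0],[0,0,0]],[[-0.027,0.001,0],[0,0,0]],[[-0.036,0.002,0],[0,0,0]],[[-0.045,0.002,0],[0,0,0]],[[-0.054,0.002,0],[0,0,0]],[[-0.063,0.003,0],[0,0,0]],[[-0.072,0.003,0],[0,0,0]],[[-0.081,0.003,0],[0,0,0]],[[-0.09,0.003,0],[0,0,0]]]'
```

```text
time: 14.07
tool_pos: [0.5538, 0.2376, 0.2137]
ee_rot: [[0.012, 1.0, 0.0], [1.0, -0.012, 0.007], [0.007, -0.0, -1.0]]
force: [0.1, 0.9, 0.9]
width: 0.0504
time: 14.9
tool_pos: [0.5557, 0.1477, 0.213]
ee_rot: [[0.011, 1.0, 0.0], [1.0, -0.011, 0.007], [0.007, -0.0, -1.0]]
force: [-0.5, 2.1, 1.3]
width: 0.0502
```

```bash
python3 -m creep '[[[-0.008,0,0],[0,0,0]],[[-0.016,0.001,0],[0,0,0]],[[-0.024,0.001,0],[0,0,0]],[[-0.032,0.001,0],[0,0,0]],[[-0.04,0.001,0],[0,0,0]],[[-0.048,0.001,0],[0,0,0]],[[-0.055,0.002,0],[0,0,0]],[[-0.062,0.002,0],[0,0,0]],[[-0.069,0.002,0],[0,0,0]],[[-0.076,0.002,0],[0,0,0]]]'
python3 -m creep '[[[-0.006,0,0],[0,0,0]],[[-0.012,0,0],[0,0,0]],[[-0.018,0,0],[0,0,0]],[[-0.023,0,0],[0,0,0]],[[-0.028,0,0],[0,0,0]],[[-0.032,0,0],[0,0,0]],[[-0.036,0,0],[0,0,0]],[[-0.039,0,0],[0,0,0]],[[-0.039,0,0],[0,0,0]]]'
```

```text
time: 15.73
tool_pos: [0.5568, 0.0718, 0.2123]
ee_rot: [[0.011, 1.0, -0.0], [1.0, -0.011, 0.007], [0.007, -0.0, -1.0]]
force: [1.4, 1.0, -1.0]
width: 0.0504
time: 16.48
tool_pos: [0.5565, 0.033, 0.2122]
ee_rot: [[0.012, 1.0, 0.0], [1.0, -0.012, 0.007], [0.007, 0.0, -1.0]]
force: [-0.2, 1.3, -0.2]
width: 0.0502
```

```bash
python3 -m creep '[[[0.006,0,0],[0,0,0]],[[0.01,0,-0.03],[0,0,0]],[[0.01,0,-0.065],[0,0,0]],[[0.02,-0.025,-0.09],[0,0,-0.05]],[[0.035,-0.06,-0.09],[0,0,-0.118]],[[0.055,-0.095,-0.09],[0,0,-0.118]],[[0.075,-0.13,-0.09],[0,0,-0.118]],[[0.085,-0.165,-0.09],[0,0,-0.118]],[[0.085,-0.17,-0.09],[0,0,-0.118]],[[0.085,-0.17,-0.09],[0,0,-0.118]]]'
python3 -c "
from h import *
grab('wrist','w6');im=load('w6')[0][:,:,::-1]
cv2.imwrite('pics/w6v.png',cv2.resize(cv2.convertScaleAbs(im,alpha=1.2),(800,600)))"
```

```text
time: 17.32
tool_pos: [0.3859, 0.1207, 0.3032]
ee_rot: [[-0.108, 0.994, 0.0], [0.994, 0.108, 0.007], [0.007, 0.001, -1.0]]
force: [0.8, -0.3, 0.5]
width: 0.0501
```

View pics/w6v.png

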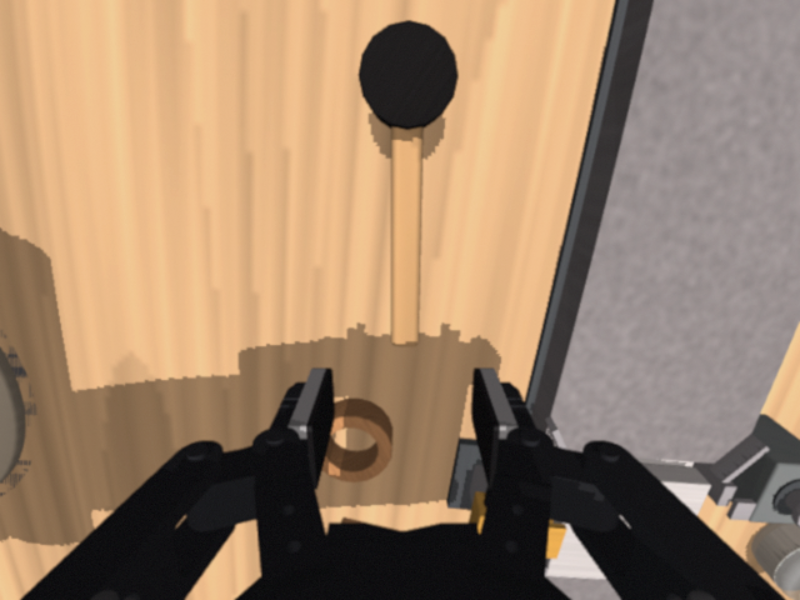

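The mallet is aligned with the tool. Its head centre is at (408,75), and the handle's top face runs from (407,135) to (404,343).

```bash
python3 -c "
from h import *
V=lambda u,v:(u*.8,v*.8)
s=arm.sense();R=s['ee_rot'];p=s['tool_pos']
H=onz('w6',V(408.5,74),.064);a=onz('w6',V(407,140),.044);b=onz('w6',V(404,344),.044)
print('head',H,'top view',onz('top0',(241.3,321.7),.064),'dia',np.linalg.norm(onz('w6',V(359.5,74),.064)-onz('w6',V(457.5,74),.064)))
print('handle',a,b,'width',np.linalg.norm(onz('w6',V(391,230),.044)-onz('w6',V(421,230),.044)),'L',np.linalg.norm((b-H)[:2]))
print('tri handle end', tri([('w6',V(404,344)),('top0',(220+345/4,300+(333-275)/4))]), 'head',tri([('w6',V(408.5,74)),('top0',(241.3,321.7))]))
d=(H-b)[:2];d/=np.linalg.norm(d);print('dir',d,np.degrees(np.arctan2(d[1],d[0])))
g=np.array([*(H[:2]-.040*d),.187]);print('target TCP',g,'shift',R.T@(g-p))
"
```

```text
head [0.37622744 0.23592052 0.064     ] top view [0.37438618 0.233239   0.064     ] dia 0.04274338545500256
handle [0.37883901 0.20886713 0.044     ] [0.38956816 0.098596   0.044     ] width 0.015792755415005622 L 0.13797100506998952
tri handle end (array([0.38952645, 0.09361941, 0.03346478]), [np.float64(0.0006393657520259616), np.float64(0.0006393657520260414)]) head (array([0.3761009 , 0.22957331, 0.09664629]), [np.float64(0.0014475287093601238), np.float64(0.0014475287093601162)])
dir [-0.09669223  0.99531433] 95.54872573584535
target TCP [0.38009513 0.19610795 0.187     ] shift [0.07537796 0.00068316 0.1168234 ]
```

```bash
python3 -m creep '[[[0.035,0.0005,0],[0,0,0]],[[0.07,0.0005,0],[0,0,0]],[[0.075,0.0005,0.02],[0,0,0]],[[0.075,0.0005,0.055],[0,0,0]],[[0.075,0.0005,0.09],[0,0,0]],[[0.075,0.0005,0.112],[0,0,0]],[[0.075,0.0005,0.117],[0,0,0]],[[0.075,0.0005,0.117],[0,0,0]]]'
python3 -m creep '[[[0,0,0],[0,0,0]],[[0,0,0],[0,0,0]],[[0,0,0],[0,0,0]],[[0,0,0],[0,0,0]],[[0,0,0],[0,0,0]],[[0,0,0],[0,0,0]]]' -1
```

```text
time: 18.03
tool_pos: [0.3807, 0.1952, 0.1854]
ee_rot: [[-0.106, 0.994, -0.002], [0.994, 0.106, 0.007], [0.007, -0.001, -1.0]]
force: [0.5, 0.6, 0.4]
width: 0.0502
time: 18.53
tool_pos: [0.3804, 0.1954, 0.1877]
ee_rot: [[-0.106, 0.994, 0.003], [0.994, 0.106, 0.008], [0.007, 0.003, -1.0]]
force: [-0.9, -0.4, 6.0]
width: 0.0152
```

```bash
python3 -m creep '[[[0,0,-0.005],[0,0,0]],[[0,0,-0.02],[0,0,0]],[[0,0,-0.05],[0,0,0]],[[0,0,-0.09],[0,0,0]],[[0,0,-0.125],[0,0,0]],[[0,0,-0.13],[0,0,0]],[[0,0,-0.13],[0,0,0]]]'
python3 -m creep '[[[-0.013,0.014,0],[0,0,0]],[[-0.038,0.042,0],[0,0,0]],[[-0.064,0.069,0],[0,0,0]],[[-0.09,0.097,0],[0,0,0]],[[-0.117,0.125,0],[0,0,0]],[[-0.144,0.154,0],[0,0,0]],[[-0.17,0.183,0],[0,0,0]],[[-0.197,0.211,0],[0,0,0]],[[-0.219,0.235,0],[0,0,0]],[[-0.232,0.249,0],[0,0,0]]]'
```

```text
time: 19.12
tool_pos: [0.3799, 0.1944, 0.3184]
ee_rot: [[-0.106, 0.994, 0.005], [0.994, 0.106, 0.008], [0.008, 0.006, -1.0]]
force: [-0.5, 0.1, -4.6]
width: 0.015
time: 19.95
tool_pos: [0.6538, -0.0124, 0.3116]
ee_rot: [[-0.104, 0.995, -0.003], [0.995, 0.104, 0.008], [0.008, -0.002, -1.0]]
force: [-0.2, 0.3, -4.1]
width: 0.0152
```

```bash
python3 -m creep '[[[0.003,-0.001,0.01],[0,0,0]],[[0.003,-0.001,0.025],[0,0,0]],[[0.003,-0.001,0.035],[0,0,0]],[[0.003,-0.001,0.037],[0,0,0]],[[0.003,-0.001,0.037],[0,0,0]]]'
python3 -c "
from h import *
grab('wrist','w7');im=load('w7')[0][:,:,::-1];grab('scene','s7')
a=cv2.resize(cv2.convertScaleAbs(im,alpha=1.2),(540,405))
b=cv2.resize(load('s7')[0][165:295,215:345,::-1],(260,260))
c=np.zeros((405,800,3),np.uint8);c[:,:540]=a;c[:260,540:]=b;cv2.imwrite('pics/w7v.png',c)
print(proj('w7',[.649,.0265,.08])*405/480)"
```

```text
time: 20.37
tool_pos: [0.6505, -0.0064, 0.2762]
ee_rot: [[-0.107, 0.994, -0.003], [0.994, 0.107, 0.008], [0.008, -0.002, -1.0]]
force: [0.7, -0.5, -3.7]
width: 0.0151
[[275.92657623 192.21463416]]
```

View pics/w7v.png

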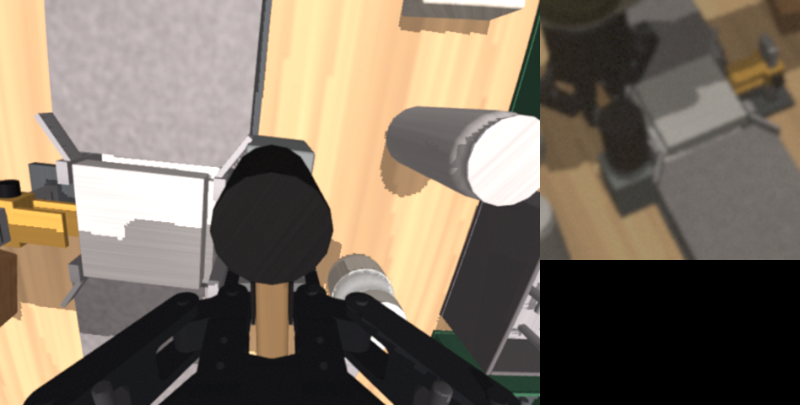

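The last view shows the third plate in the well level with the prongs, and the mallet head over the peg block. Now I drive the peg slowly.

```bash
python3 -m creep '[[[-0.003,0.0025,0.003],[0,0,0]],[[-0.003,0.0025,0.006],[0,0,0]],[[-0.003,0.0025,0.009],[0,0,0]],[[-0.003,0.0025,0.012],[0,0,0]],[[-0.003,0.0025,0.014],[0,0,0]]]'
python3 -m creep '[[[0,0,0.003],[0,0,0]],[[0,0,0.005],[0,0,0]],[[0,0,0.007],[0,0,0]],[[0,0,0.007],[0,0,0]]]'
```

```text
time: 20.88
tool_pos: [0.6537, -0.0095, 0.2642]
ee_rot: [[-0.106, 0.994, 0.001], [0.994, 0.106, 0.007], [0.007, 0.002, -1.0]]
force: [-1.5, -0.9, 3.6]
width: 0.0151
time: 21.22
tool_pos: [0.6537, -0.0094, 0.2568]
ee_rot: [[-0.106, 0.994, 0.001], [0.994, 0.106, 0.007], [0.007, 0.001, -1.0]]
force: [-1.1, -3.0, 1.6]
width: 0.0152
```

```bash
python3 -m creep '[[[0,0,0.002],[0,0,0]],[[0,0,0.003],[0,0,0]],[[0,0,0.003],[0,0,0]]]'
python3 -m creep '[[[0,0,0.0015],[0,0,0]],[[0,0,0.0025],[0,0,0]],[[0,0,0.0025],[0,0,0]]]'
```

```text
time: 21.47
tool_pos: [0.6537, -0.0094, 0.2538]
ee_rot: [[-0.106, 0.994, 0.0], [0.994, 0.106, 0.007], [0.007, 0.001, -1.0]]
force: [-0.3, -4.1, 2.8]
width: 0.0152
time: 21.72
tool_pos: [0.6538, -0.0095, 0.2535]
ee_rot: [[-0.106, 0.994, 0.002], [0.994, 0.106, 0.007], [0.006, 0.002, -1.0]]
force: [-6.6, -5.2, 15.8]
width: 0.015
```

```bash
python3 -m creep '[[[0,0,0.001],[0,0,0]],[[0,0,0.0015],[0,0,0]],[[0,0,0.0015],[0,0,0]]]'; python3 -m creep '[[[0,0,-0.005],[0,0,0]],[[0,0,-0.02],[0,0,0]],[[0,0,-0.045],[0,0,0]],[[0,0,-0.06],[0,0,0]],[[0,0,-0.063],[0,0,0]],[[0,0,-0.063],[0,0,0]]]'
```

```text
time: 21.97
tool_pos: [0.6538, -0.0096, 0.2532]
ee_rot: [[-0.107, 0.994, 0.002], [0.994, 0.107, 0.006], [0.006, 0.003, -1.0]]
force: [-10.0, -5.0, 25.2]
width: 0.0149
time: 22.47
tool_pos: [0.6536, -0.0093, 0.3125]
ee_rot: [[-0.107, 0.994, 0.0], [0.994, 0.107, 0.008], [0.008, 0.001, -1.0]]
force: [0.1, -0.2, -3.7]
width: 0.0153
```

```bash
python3 -m creep '[[[0.013,-0.014,-0.005],[0,0,0]],[[0.038,-0.042,-0.005],[0,0,0]],[[0.064,-0.069,-0.005],[0,0,0]],[[0.09,-0.097,-0.005],[0,0,0]],[[0.117,-0.125,-0.005],[0,0,0]],[[0.144,-0.154,-0.005],[0,0,0]],[[0.17,-0.183,-0.005],[0,0,0]],[[0.197,-0.211,-0.005],[0,0,0]],[[0.22,-0.236,-0.005],[0,0,0]],[[0.233,-0.25,-0.005],[0,0,0]]]'
python3 -m creep '[[[0,0,0],[0,0,0]],[[0,0,0.02],[0,0,0]],[[0,0,0.05],[0,0,0]],[[0,0,0.085],[0,0,0]],[[0,0,0.105],[0,0,0]],[[0,0,0.115],[0,0,0]],[[0,0,0.12],[0,0,0]],[[0,0,0.12],[0,0,0]]]'
```

```text
time: 23.3
tool_pos: [0.3771, 0.1968, 0.3177]
ee_rot: [[-0.108, 0.994, -0.004], [0.994, 0.108, 0.007], [0.008, -0.004, -1.0]]
force: [0.5, -0.1, -3.0]
width: 0.0156
time: 23.97
tool_pos: [0.38, 0.196, 0.1979]
ee_rot: [[-0.106, 0.994, -0.003], [0.994, 0.106, 0.007], [0.007, -0.002, -1.0]]
force: [-0.5, -0.4, -2.4]
width: 0.0152
```

```bash
python3 -m creep '[[[0,0,0.003],[0,0,0]],[[0,0,0.006],[0,0,0]],[[0,0,0.007],[0,0,0]],[[0,0,0.007],[0,0,0]]]'
python3 -m creep '[[[0,0,0.001],[0,0,0]],[[0,0,0.002],[0,0,0]],[[0,0,0.002],[0,0,0]]]'
```

```text
time: 24.3
tool_pos: [0.3803, 0.1963, 0.1925]
ee_rot: [[-0.106, 0.994, 0.0], [0.994, 0.106, 0.007], [0.007, 0.001, -1.0]]
force: [0.7, 0.6, -4.8]
width: 0.0149
time: 24.55
tool_pos: [0.3803, 0.1963, 0.1903]
ee_rot: [[-0.106, 0.994, 0.0], [0.994, 0.106, 0.007], [0.007, 0.001, -1.0]]
force: [-1.3, 0.1, -2.5]
width: 0.015
```

```bash
python3 -m creep '[[[0,0,0.001],[0,0,0]],[[0,0,0.0015],[0,0,0]],[[0,0,0.0015],[0,0,0]]]'
python3 -m creep '[[[0,0,0.001],[0,0,0]],[[0,0,0.001],[0,0,0]]]'
python3 -m creep '[[[0,0,0.001],[0,0,0]],[[0,0,0.001],[0,0,0]]]'
```

```text
time: 24.8
tool_pos: [0.3803, 0.1963, 0.1888]
ee_rot: [[-0.106, 0.994, -0.0], [0.994, 0.106, 0.007], [0.007, 0.001, -1.0]]
force: [-0.4, -0.6, -2.8]
width: 0.0153
time: 24.97
tool_pos: [0.3804, 0.1964, 0.1878]
ee_rot: [[-0.106, 0.994, 0.0], [0.994, 0.106, 0.007], [0.007, 0.001, -1.0]]
force: [-0.8, 0.2, -3.2]
width: 0.0151
time: 25.13
tool_pos: [0.3805, 0.1963, 0.1876]
ee_rot: [[-0.107, 0.994, 0.0], [0.994, 0.107, 0.007], [0.007, 0.001, -1.0]]
force: [-4.5, -3.9, 12.2]
width: 0.0154
```

Contact comes at the same TCP height as at the grasp (0.1876), so the mallet has not tilted in the grip. I release it and rise.

```bash
python3 -m creep '[[[0,0,-0.001],[0,0,0]],[[0,0,-0.001],[0,0,0]],[[0,0,-0.001],[0,0,0]],[[0,0,-0.001],[0,0,0]]]' 0.18
python3 -m creep '[[[0,0,-0.02],[0,0,0]],[[0,0,-0.05],[0,0,0]],[[0,0,-0.085],[0,0,0]],[[-0.03,0,-0.115],[0,0,0]],[[-0.07,0,-0.115],[0,0,0]],[[-0.076,0,-0.115],[0,0,0]],[[-0.076,0,-0.115],[0,0,0]]]'
python3 -c "
from h import *
grab('wrist','w8');grab('top','t8');grab('scene','s8')
im=load('w8')[0]
g=((im.max(2)<60)*255).astype(np.uint8);g[150:]=0
c=max(cv2.findContours(g,cv2.RETR_EXTERNAL,cv2.CHAIN_APPROX_NONE)[0],key=cv2.contourArea);print(cv2.boundingRect(c),'before x',359*.8,457*.8,'y',22*.8,130*.8)
i6=load('w6')[0];g=((i6.max(2)<60)*255).astype(np.uint8);g[150:]=0
c=max(cv2.findContours(g,cv2.RETR_EXTERNAL,cv2.CHAIN_APPROX_NONE)[0],key=cv2.contourArea);print('w6',cv2.boundingRect(c))
"
```

```text
time: 25.47
tool_pos: [0.3804, 0.1964, 0.1879]
ee_rot: [[-0.106, 0.994, 0.0], [0.994, 0.106, 0.007], [0.007, 0.001, -1.0]]
force: [0.8, -0.7, -0.6]
width: 0.0504
time: 26.05
tool_pos: [0.3886, 0.1185, 0.3025]
ee_rot: [[-0.103, 0.995, 0.001], [0.995, 0.103, 0.007], [0.007, 0.001, -1.0]]
force: [-0.6, 0.7, 0.1]
width: 0.0507
(282, 10, 78, 88) before x 287.2 365.6 y 17.6 104.0
w6 (288, 17, 78, 87)
```

```bash
python3 -c "
from h import *
E=load('scene0')[1]
a,b=load('scene0')[0],load('s8')[0]
def match(X,r,nm,srch=10):
  u,v=proj('scene0',X)[0].round().astype(int)
  t=a[v-r:v+r+1,u-r:u+r+1];s=b[v-r-srch:v+r+1+srch,u-r-srch:u+r+1+srch]
  m=cv2.matchTemplate(s,t,cv2.TM_CCOEFF_NORMED);_,mx,_,l=cv2.minMaxLoc(m);print(nm,(u,v),'shift',l[0]-srch,l[1]-srch,'score',round(mx,2))
match([.649,.0265,.08],5,'peg');p=proj('scene0',[[.649,.0265,.08],[.649,.0265,.066]]);print('expected peg shift',p[1]-p[0])
match([.49,-.023,.06],10,'gauge')
match([.555,-.300,.045],20,'RR')
d=cv2.GaussianBlur(cv2.absdiff(a,b),(5,5),0).max(2)>45
n,_,st,_=cv2.connectedComponentsWithStats(d.astype(np.uint8))
for s in st[1:]:
  if s[4]>25: print('diff',s.tolist())
for nm,X in dict(LF=[.562,.108,.054],LR=[.544,.247,.054],RF=[.56,-.156,.045],well=[.557,-.023,.04],mallet=[.376,.236,.064]).items(): print(nm,proj('scene0',X)[0].round())
"
```

```text
peg (np.int64(257), np.int64(242)) shift 1 4 score 0.87
expected peg shift [0.79378049 3.64804431]
gauge (np.int64(316), np.int64(200)) shift 1 -1 score 0.72
RR (np.int64(240), np.int64(133)) shift 2 1 score 0.93
diff [414, 0, 51, 55, 1550]
diff [519, 0, 38, 23, 527]
diff [283, 33, 101, 136, 4702]
diff [401, 68, 18, 10, 113]
diff [432, 76, 29, 26, 350]
diff [486, 82, 36, 33, 478]
diff [423, 90, 14, 29, 234]
diff [530, 103, 101, 99, 4724]
diff [575, 104, 17, 12, 129]
diff [471, 109, 9, 11, 40]
diff [386, 116, 24, 40, 524]
diff [469, 119, 21, 17, 141]
diff [417, 122, 12, 7, 45]
diff [443, 124, 20, 16, 180]
diff [339, 152, 88, 90, 2962]
diff [415, 175, 35, 36, 477]
diff [261, 193, 57, 45, 1557]
LF [315. 262.]
LR [357. 315.]
RF [262. 174.]
well [289. 217.]
mallet [428. 271.]
```

```bash
python3 -c "
from h import *
a,b=load('scene0')[0],load('s8')[0];ta,tb=load('top0')[0],load('t8')[0]
for nm,X in dict(LF=[.562,.108,.054],LR=[.544,.247,.054],RF=[.56,-.156,.045],RR=[.555,-.3,.045],well=[.557,-.023,.04],deck=[.557,.18,.036]).items():
  u,v=proj('scene0',X)[0].astype(int);x,y=proj('top0',X)[0].astype(int);f=lambda i,u,v:i[v-3:v+4,u-3:u+4].mean((0,1)).round()
  print(nm,f(a,u,v),f(b,u,v),'top',f(ta,x,y),f(tb,x,y))
w=load('w7')[0];h=cv2.cvtColor(w,cv2.COLOR_RGB2HSV);m=(cv2.inRange(h,(15,150,60),(30,255,255)));m[:,130:]=0
ys,xs=np.nonzero(m);print('gauge in w7',xs.max(),ys.min(),ys.max())
"
```

```text
LF [146. 142. 135.] [108. 103.  99.] top [158. 164. 165.] [107. 106. 104.]
LR [149. 144. 137.] [109. 103.  99.] top [158. 164. 167.] [107. 106. 104.]
RF [144. 139. 132.] [108. 102.  98.] top [158. 163. 158.] [104. 103. 101.]
RR [143. 139. 131.] [149. 144. 137.] top [156. 158. 153.] [156. 157. 153.]
well [77. 78. 76.] [150. 145. 138.] top [73. 79. 80.] [157. 164. 162.]
deck [107. 102.  97.] [109. 104.  99.] top [109. 108. 106.] [108. 108. 106.]
gauge in w7 92 228 292
```

```bash
python3 -c "
from h import *
S=480/405
for z in(.042,.051,.060):
  X=[onz('w7',(u*S,v*S),z) for u,v in((77,162),(208,178),(200,290),(82,277))];print(z,[round(np.linalg.norm(X[i]-X[i-1]),4) for i in range(4)],(sum(X)/4).round(4))
ta,tb=load('top0')[0],load('t8')[0]
d=cv2.GaussianBlur(cv2.absdiff(ta,tb),(5,5),0).max(2)>22
n,_,st,_=cv2.connectedComponentsWithStats(d.astype(np.uint8))
for s in st[1:]:
  if s[4]>12: print('diff',s.tolist())
"
```

```text
0.042 [np.float64(0.0972), np.float64(0.0949), np.float64(0.0954), np.float64(0.0982)] [ 0.5515 -0.0269  0.042 ]
0.051 [np.float64(0.0929), np.float64(0.0908), np.float64(0.0913), np.float64(0.0938)] [ 0.5555 -0.0223  0.051 ]
0.06 [np.float64(0.0887), np.float64(0.0866), np.float64(0.0871), np.float64(0.0895)] [ 0.5594 -0.0177  0.06  ]
diff [333, 200, 8, 3, 19]
diff [336, 213, 46, 50, 2000]
diff [279, 215, 44, 43, 1734]
diff [397, 217, 41, 42, 1650]
diff [475, 218, 25, 5, 94]
diff [215, 222, 47, 45, 1813]
diff [459, 227, 7, 35, 136]
diff [476, 234, 29, 29, 177]
diff [231, 281, 409, 199, 43542]
diff [628, 351, 6, 29, 92]
diff [636, 353, 4, 33, 89]
diff [317, 414, 3, 9, 13]
diff [587, 416, 53, 64, 1808]
```

```bash
python3 -c "
from h import *
for f in('top0','t8'):
  im=load(f)[0];g=((im.min(2)>132)*255).astype(np.uint8);g[:, :452]=0;g[:,512:]=0;g[:205]=0;g[268:]=0
  c=max(cv2.findContours(g,cv2.RETR_EXTERNAL,cv2.CHAIN_APPROX_NONE)[0],key=cv2.contourArea);b=cv2.boxPoints(cv2.minAreaRect(c))
  print(f,cv2.contourArea(c),np.array([onz(f,k,.045) for k in b]).round(3)[:,:2].tolist())
"
```

```text
top0 1493.5 [[0.598, -0.253], [0.608, -0.343], [0.517, -0.349], [0.507, -0.259]]
t8 1510.0 [[0.598, -0.253], [0.598, -0.341], [0.506, -0.337], [0.506, -0.25]]
```

```bash
python3 -c "
from workcell import arm
print(arm.sense()['time'],arm.job_done())"
```

```text
the job is handed in; nothing more can be done
26.2 None
```

I built the pack, drove the peg home, stood the mallet back on the bench and handed the job in at 26.2 s. My last checks agreed with the goal, except for one plate I nudged and one weak check on the gauge.

- **Pack:** It is thick (front), thin (front), thick (rear), 45 mm in all. I measured the gauge mark at about 46 mm above the well floor, so the window is roughly 39–53 mm. The last pictures show the pack lying flat with its top at about z = 51 mm.
- **Peg:** The mallet stopped at the expected 14 mm, even when pressed with about 29 N. The peg head moved (1, 4) px in the scene camera; fully down should give (0.8, 3.6).
- **Mallet:** It stands where it was, head down. It touched the bench at the same tool height as when I picked it up, and the head's outline is the same size as before.
- **Spare thin plate:** It lies flat on its deck, but turned by about 5° from how it started. I think a finger brushed it when I went in behind its neighbour.
- **Gauge:** The image match found it within 1 px, but the score was only 0.72, which I put down to shadow.
- **Bystanders:** The top camera showed no change at those in clear view. The arm and its shadow covered the near side, so the tape roll and small carton were not checked.

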